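# Clamp a model in a spring-gauge holder to the set mark

### The arm

A 6-joint arm with a two-finger parallel gripper is mounted at the origin on the work surface. World frame = base frame: x ahead of the robot, y to its left, z up, the work surface at z = 0. Lengths are in mm, angles in rad, forces in N, time in s.
With the tool pointing down it reaches from about 400 to 925 mm from the base axis. Payload 12.5 kg.
Tool frame: the origin (TCP) lies between the finger pads; the fingertips stand 25 mm ahead of it and the grasp point (between the pads) lies 6 mm ahead of it; z points along the fingers, y is the line along which they close (so a half turn about z gives the same grasp; the last joint's range is limited). The gripper opens to 95 mm and grips with 3 to 60 N. Pads are 20 mm wide; open, the fingers measure 119 mm over their backs; the gripper's body (75 mm by 180 mm) begins 59 mm behind the grasp point.
Start: joints at [-1.321, 0.491, 1.559, -0, 1.092, -0.106], TCP at [217.736, -585.863, 239.661] pointing down, gripper open.
Joint ranges: [-3.1, 3.1], [-0.84, 2.19], [0.05, 2.79], [-1.13, 4.28], [0.06, 2.93], [-2.69, 2.69]. Speed limits (rad/s): [2.22, 2.22, 2.79, 3.14, 3.14, 3.14].

### API

Orientations are given as [roll, pitch, yaw] about the fixed x, y, z axes, in that order (R = Rz(yaw) Ry(pitch) Rx(roll)).
In Python, from cell import state, read_camera, job_done, cut_out gives the robot as it stands. The module is installed in compiled form; this text tells all that it offers.
- The arm moves only by the tool jog_arm, never from a script. Its argument "motion" is a list of rows, each a list of 2 entries, a list of its own where there are three numbers: the shift along the tool's x, y, z in mm, then the turn about the tool's z in rad. A call has 1 to 5 rows; each row is the pose to reach, as a shift and turn from the pose commanded when the call began, along the tool's axes at that moment; what a row does not reach only later rows make up. A row lasts 1/10 s, in which the tool goes at most 50 mm and 8.59 degrees, less where a joint would pass 70% of its speed; a pose out of reach is approached as far as the arm can. A call with a gripper value outside its range is refused whole. "grip" is the closure, from 0 (fully open) to 1 (shut), set as the call begins (left out, the last holds). The fingers move at their own pace and stop on an object; the grip force is fixed at half the most. Time passes only in rows, so rows that repeat a pose let the fingers close. It gives the time, the measured TCP pose, the force, the opening and the grip force at its end, in the units of the state.
- state(): the state, without advancing time (a new reading comes with each control period).
- read_camera(name): name is "scene" or "top" or "wrist"; returns a dict with "img" (384x512x3 uint8, blue, green, red), "vertical_fov" (degrees; the focal length in pixels is half the picture's height over the tangent of half this angle, whatever the lens; pixels are square), "cx", "cy" (the principal point, pixels), "extrinsics" (4x4, takes a point from camera to world coordinates). Camera axes: x right, y up, looking along -z (the intrinsics and any distortion apply to the point x, -y, -z); pixel columns grow to the right and rows downward; lengths in mm; the calibration is good to about 2 mm. A picture is of the moment at which its call begins. There is no depth.
- job_done(): hands the job in; it is judged then, once.
Trained networks look in a picture, given as the dict that the camera call returned (one of the last four; its "shot" number tells which), for a name from the list of things; names that differ only in an ending like _2 or _b are one class to them, and where a whole thing is asked for, a point or a joint stands for the part that bears it (a point fixed in the world has none). Each returns a list of dicts, best first, with "p" (0 to 1); they miss things now and then, are a little off and sometimes report something else, mostly with a low value. They report only what shows in the picture. A call takes as long as a camera call. They do not tell look-alikes from the thing itself.
- cut_out(name, picture): "region" (384x512 bool, what is visible of it) and "box" ([left, top, right, bottom] in pixels, round what is visible of it).
The state is a dict: "t": time; "joints": joint angles; "qvel": joint speeds; "tau": joint torques, N m; "eef_pos": TCP position; "tcp_rot": TCP orientation; "ft_force": force on the tool from outside, world axes, zero at the start; "moment": the same for the moment, N m; "opening": opening from 0.0 (shut) to 1.0 (fully open); "grip_force": force on a finger pad.
Only numpy, scipy, OpenCV 4.12 (cv2) and the standard library are available. Lean on these libraries where they do the work, as an engineer would, in place of code of your own. Each camera call takes 0.05 s, during which the arm holds its last target. There are 200 camera calls.

### The job

Pick up the yellow tower model and set its plinth squarely down on the floor of the holder, between the two jaws. Let go of it, then turn the red knob clockwise until the red needle on the dial points at the green mark, and leave the knob there. Be gentle: the plinth is soft plaster, so do not drop it or force it in, and never let the needle run as much as a centimetre past the mark; leave everything else alone.

Things in the scene. Friction and masses are not known exactly. Their poses are not given: they have to be found in the camera images.
- holder: spring-gauge model holder fixed to the bench; grey base plate 330 x 110 mm, 10 mm thick. Origin on the bench under the middle of the clamping bay; x is the clamping direction (red knob at x = -130 mm, white dial at +110), y across, z up. Nothing but the knob stands over 45 mm high. The bay between the jaws is open at the top; the steel jaw at the knob's end starts 57 to 68 mm from the brass one (not measured).
- seat (a point): point on the bay floor, 10 mm above the bench, where the middle of the plinth's underside goes (a few mm along x do not matter); axes as the holder's. The bay is a channel along x between two rails, inner faces 41 mm apart (y = -20.5 to +20.5), tops 32 mm above the bench, x = -37 to +47
- tower: the model: yellow square tower with a red roof on an oblong terracotta-coloured plaster plinth, 150 to 310 g. Origin at the middle of the plinth's underside. Plinth 48 (x) x 36 (y) x 28 mm high; tower 26 x 26 mm, from 28 to 80 mm high; roof up to 95 mm, no wider than the tower. In the holder its x must lie along the holder's x, either way round (the 36 mm side goes between the rails).
- tower_grip (a point): point on the tower's axis, 62 mm above the plinth's underside: a good height to grip the 26 mm square tower; axes as the tower's
- knob_grip (a point): on the vertical axis of the tension knob, at the height to grip, 62 mm above the bench; turns with the knob. Red grip bar 44 mm long (point's x), 14 mm thick (y), 50 to 74 mm above the bench, on a black disc 46 mm across (top at 44 mm) over a blue 62 x 76 mm gearbox
- knob (a joint): angle of the knob, rad; grows clockwise seen from above, which pushes the steel jaw 7 mm per rad towards the dial; the other way draws it back. Starts at 0 to 0.5, ends at 6. It stays where it is left and takes 0.2 to 0.35 N m
- gauge_jaw: brass sprung jaw on the dial side, slides along the holder's x. Origin coincides with the holder's origin when at rest, and moves with the jaw. Its inner face is at holder x = +28 at rest; 6 N preload, then 1.5 N per mm; full travel 14 mm.
- dial_centre (a point): axis of the needle, on the dial face (white disc, 96 mm across), 42 mm above the bench; axes as the holder's
- needle_tip (a point): end of the red needle, 42 mm from dial_centre. It turns clockwise seen from above by 0.12 rad for each mm that the sprung jaw is pushed back (so 0.84 rad per rad of the knob once the model is gripped); at rest it stands at +135 degrees from the holder's x axis (anticlockwise from above)
- mark_tip (a point): outer point of the green mark on the dial's edge, 42 mm from dial_centre, set 0.60 to 1.00 rad clockwise from the needle's rest. Its x axis points outwards from dial_centre, its y axis is anticlockwise along the rim
- pot_orange: small glass paint pot with orange cap, 34 mm across, 48 mm tall; a bystander. Origin under its middle
- pot_black: small glass paint pot with black cap, 34 mm across, 48 mm tall; a bystander. Origin under its middle
- pot_green: small glass paint pot with green cap, 34 mm across, 48 mm tall; a bystander. Origin under its middle
- glue: white glue bottle with red cap, 38 mm across, 110 mm tall; a bystander. Origin under its middle
- varnish: amber varnish jar with metal lid, 60 mm across, 85 mm tall; a bystander. Origin under its middle
- silo: another model, a grey round silo on a dark 44 mm square wooden base, 94 mm tall; a bystander. Origin under its middle
- brush: slim paint brush lying flat, 165 mm long, 8 mm thick; a bystander. Its long axis is x
Mind the look-alikes: they are no part of the job. There is more than one size of the tower; the one meant has the size given above.

How it is judged (in metres and radians):
On the way, in this order (a step that is already met when the one before it is completed fails the run):
1. the tower's plinth stands squarely on the floor of the holder between the jaws, let go (z of tower in the frame of seat between -0.004 and 0.003 m and y of tower in the frame of seat between -0.004 and 0.004 m and x of tower in the frame of seat between -0.02 and 0.022 m and angle between the x axis of tower and the x axis of holder, either way round below 0.2 rad and angle between tower's own z axis and vertical below 0.08 rad and contact force between the fingers and tower below 0.2 N and linear speed of tower below 0.02 m/s), for 0.2 s.
2. the knob has been turned until the needle points at the mark (z of tower in the frame of seat between -0.004 and 0.003 m and y of tower in the frame of seat between -0.004 and 0.004 m and x of tower in the frame of seat between -0.02 and 0.022 m and angle between the x axis of tower and the x axis of holder, either way round below 0.2 rad and angle between tower's own z axis and vertical below 0.08 rad and horizontal distance between needle_tip and mark_tip below 0.006 m), for 0.3 s.
At the end, for the whole second after the job is handed in: The model stands upright on the floor of the holder (within 3 mm in height, 4 mm sideways, 0.2 rad), gripped between the jaws (over 5 N on the brass jaw), at rest; the needle's tip is within 6 mm of the green mark's tip (0.14 rad, 1.2 mm of spring travel) (all of step 2 and contact force between tower and gauge_jaw above 5 N and linear speed of tower below 0.01 m/s); the robot touches nothing.
It fails at once if the needle runs past the green mark by more than 11 mm at its tip (0.26 rad, 2.2 mm of spring travel) (y of needle_tip in the frame of mark_tip below -0.011 m).
It fails at once if the plinth is jammed or forced: all its contacts with the holder and jaws add up to over 65 N (clamped to the mark they add up to 30 to 40 N) (contact force between tower and holder above 65 N).
It fails at once if the model is dropped: it falls freely from more than about 8 mm (linear speed of tower above 0.4 m/s and contact force between the fingers and tower below 0.1 N).
It fails at once if the plinth is crushed: over 24 N on the brass jaw (13 to 19 N at the mark) (contact force between tower and gauge_jaw above 24 N).
It fails at once if one of the bystanders (pots, glue, varnish, silo, brush) is moved more than 30 mm (distance of any of pot_orange, pot_black, pot_green, glue, varnish, silo, brush from where it was at the start of the episode above 0.03 m).
It also fails if it takes over 67 s, if anything falls off the work surface, if the arm or the gripper's body presses on something with over 40 N, if the wrist force passes 120 N, or if a joint passes its speed limit or range.

## Working session

There is one attempt and no reset: what is moved stays moved. The work goes in short steps, Python scripts to look and compute and a tool call to move; the robot and the scene stay as the last step left them, time stands still between calls to the robot, and variables do not carry over. Pictures are saved under pics/ and viewed, at most 10 in all, crops included, and the job is handed in when it is done.

Besides the shell and the picture viewer there is one more tool, called by a JSON object that holds its "name" and its "arguments". jog_arm: Moves the arm, as the interface text tells. Its arguments: {"type":"object","properties":{"motion":{"type":"array"},"grip":{"type":"number"}},"required":["motion"]}

```bash
mkdir -p pics; cat > h.py <<'E'
import numpy as np, cv2
from cell import state, read_camera, job_done, cut_out
def K(c):
    f=192/np.tan(np.radians(c["vertical_fov"])/2); return f
def px2w(c,u,v,z):
    f=K(c);E=np.array(c["extrinsics"]);d=E[:3,:3]@np.array([(u-c["cx"])/f,-(v-c["cy"])/f,-1.]);o=E[:3,3]
    return o+d*(z-o[2])/d[2]
def w2px(c,p):
    f=K(c);E=np.array(c["extrinsics"]);q=E[:3,:3].T@(np.array(p)-E[:3,3])
    return np.array([c["cx"]-f*q[0]/q[2],c["cy"]+f*q[1]/q[2]])
E
python3 - <<'E'
from h import *
s=state();print(s)
ims=[]
for n in("scene","top"):
    c=read_camera(n);print(n,c["vertical_fov"],c["cx"],c["cy"],np.round(c["extrinsics"],3).tolist(),[k for k in c])
    cv2.imwrite(f"pics/{n}1.png",cv2.resize(c["img"],None,fx=1.5,fy=1.5,interpolation=cv2.INTER_CUBIC))
    for k in("tower","holder","knob","gauge_jaw","mark_tip","needle_tip","silo"):
        for r in cut_out(k,c)[:4]: print(k,round(r["p"],2),r["box"],r["region"].sum())
E
```

```text
{'t': 0.0, 'joints': array([-1.32059974e+00,  4.91579005e-01,  1.55942321e+00,  1.28613899e-05,
        1.09172688e+00, -1.05603157e-01]), 'qvel': array([-0.00072671, -0.00101963,  0.00017668, -0.00037783,  0.0006555 ,
        0.00035652]), 'tau': array([-1.00701440e-03, -6.12645650e+01, -2.58177173e+01,  6.91936864e-02,
        4.83012199e-02, -1.29078526e-04]), 'eef_pos': array([ 217.68255623, -585.64291412,  239.05869342]), 'tcp_rot': array([-3.14046375e+00, -1.31132043e-04,  3.55793735e-01]), 'ft_force': array([-0.19673648,  0.33903064, -0.05212913]), 'moment': array([0.03676526, 0.01182882, 0.02190705]), 'grip_force': 0.0, 'opening': 0.9961798874198189}
scene 46.701823804064766 252.64000525826958 192.43192065885867 [[-0.205, -0.729, 0.653, 1236.711], [0.979, -0.153, 0.136, 161.393], [0.0, 0.667, 0.745, 943.798], [0.0, 0.0, 0.0, 1.0]] ['img', 'vertical_fov', 'cx', 'cy', 'extrinsics', 'shot']
tower 0.69 [118.6, 153.6, 131.1, 174.6] 207
tower 0.65 [135.8, 159.3, 154.3, 191.8] 442
tower 0.48 [111.6, 172.3, 124.6, 194.2] 224
holder 0.7 [244.1, 173.5, 284.4, 277.8] 4214
holder 0.33 [4
[... 237 characters left out ...]
0.3, 245.0] 493
silo 0.55 [137.5, 164.5, 153.1, 193.4] 416
silo 0.39 [304.4, 161.9, 328.9, 191.7] 634
top 55.491453430342084 254.43191626832797 183.69953255139805 [[-0.103, 0.972, -0.209, 231.264], [-0.995, -0.101, 0.021, 24.292], [-0.001, 0.21, 0.978, 1171.487], [0.0, 0.0, 0.0, 1.0]] ['img', 'vertical_fov', 'cx', 'cy', 'extrinsics', 'shot']
tower 0.58 [374.1, 190.5, 388.5, 201.3] 111
tower 0.46 [346.0, 175.4, 362.7, 194.0] 219
holder 0.96 [210.4, 128.7, 272.6, 228.2] 3293
knob 0.66 [344.9, 176.8, 363.8, 193.5] 216
knob 0.6 [223.8, 126.4, 240.1, 141.0] 161
gauge_jaw 0.46 [240.5, 180.3, 247.8, 192.6] 73
gauge_jaw 0.3 [213.5, 123.5, 271.9, 229.6] 3308
silo 0.52 [107.0, 191.4, 129.1, 208.6] 272
```

View pics/scene1.png

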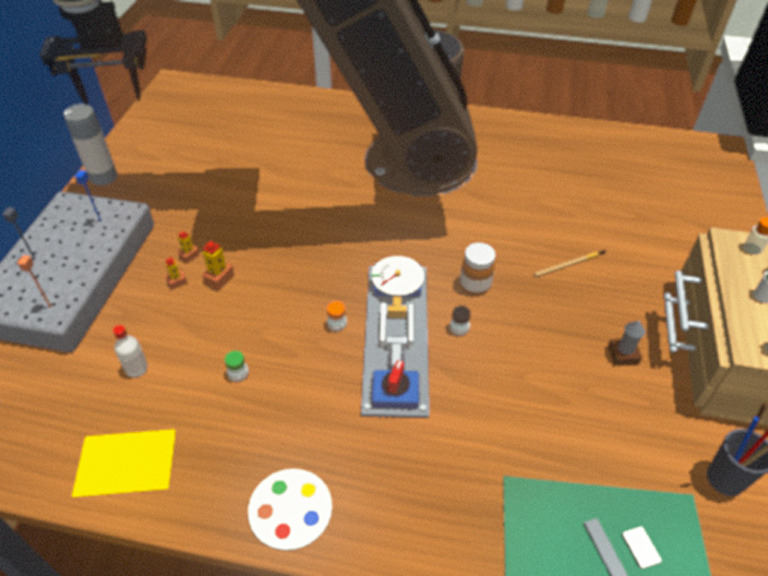

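View pics/top1.png

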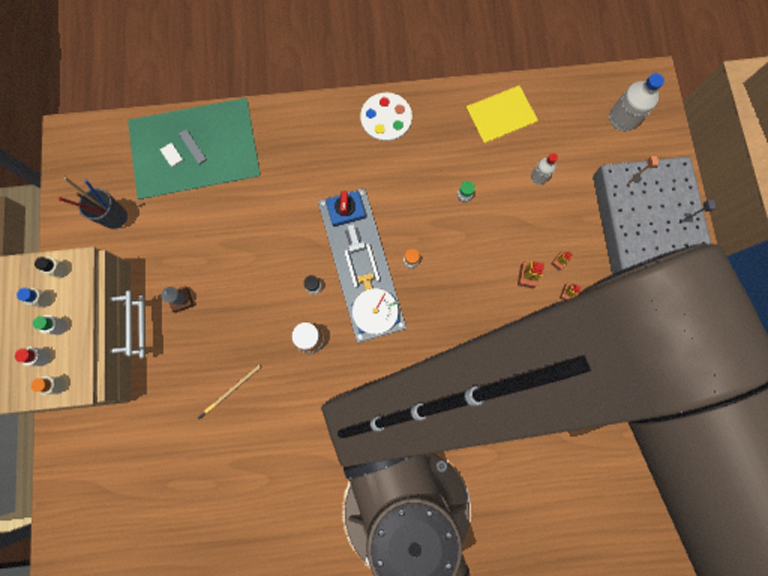

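The scene picture shows three towers in the 1.5x view: the big one at (215,265), and small ones at (187,245) and (174,272). In the top view they are at (531,272), (563,259) and (571,291). Next I measure their sizes and look at an enlarged crop.

```bash
python3 - <<'E'
from h import *
t=read_camera("top");s=read_camera("scene")
a=cv2.resize(t["img"][155:210,335:395],None,fx=7,fy=7,interpolation=cv2.INTER_CUBIC)
b=cv2.resize(t["img"][120:235,205:280],None,fx=5,fy=5,interpolation=cv2.INTER_CUBIC)
h=max(a.shape[0],b.shape[0]);o=np.zeros((h,a.shape[1]+b.shape[1],3),np.uint8);o[:a.shape[0],:a.shape[1]]=a;o[:b.shape[0],a.shape[1]:]=b
cv2.imwrite("pics/crop.png",o);print(o.shape)
for n,c in(("top",t),("scene",s)):
  for r in cut_out("tower",c)[:3]:
    ys,xs=np.nonzero(r["region"]);b=r["box"];print(n,round(r["p"],2),b,
      px2w(c,(b[0]+b[2])/2,(b[1]+b[3])/2,40).round(), 'w at z20', np.linalg.norm(px2w(c,b[0],b[3],20)-px2w(c,b[2],b[3],20)).round(1))
def rect(c,r,z):
    ys,xs=np.nonzero(r["region"]);w=np.array([px2w(c,x,y,z)[:2] for x,y in zip(xs,ys)]);return cv2.minAreaRect(w.astype(np.float32))
print("holder top",rect(t,cut_out("holder",t)[0],10)); print("holder scene",rect(s,cut_out("holder",s)[0],10))
for n,c in(("top",t),("scene",s)):
  for r in cut_out("knob",c)[:3]: b=r["box"];print(n,"knob",r["p"],px2w(c,(b[0]+b[2])/2,(b[1]+b[3])/2,62).round())
E
```

```text
(575, 795, 3)
top 0.63 [345.9, 172.9, 364.1, 194.3] [ 440. -317.   40.] w at z20 58.3
top 0.49 [376.3, 188.8, 385.9, 199.8] [ 398. -394.   40.] w at z20 30.7
scene 0.87 [136.4, 158.8, 155.4, 194.8] [ 449. -310.   40.] w at z20 52.7
scene 0.67 [118.3, 155.6, 130.6, 176.2] [ 421. -386.   40.] w at z20 35.4
scene 0.64 [112.1, 173.7, 125.1, 191.7] [ 486. -376.   40.] w at z20 36.3
holder top ((515.4993896484375, 40.50457763671875), (332.00244140625, 113.77802276611328), 10.266077995300293)
holder scene ((507.38885498046875, 38.440670013427734), (362.4325256347656, 112.04861450195312), 9.993708610534668)
top knob 0.43 [629.  60.  62.]
scene knob 0.65 [651.  64.  62.]
```

View pics/crop.png

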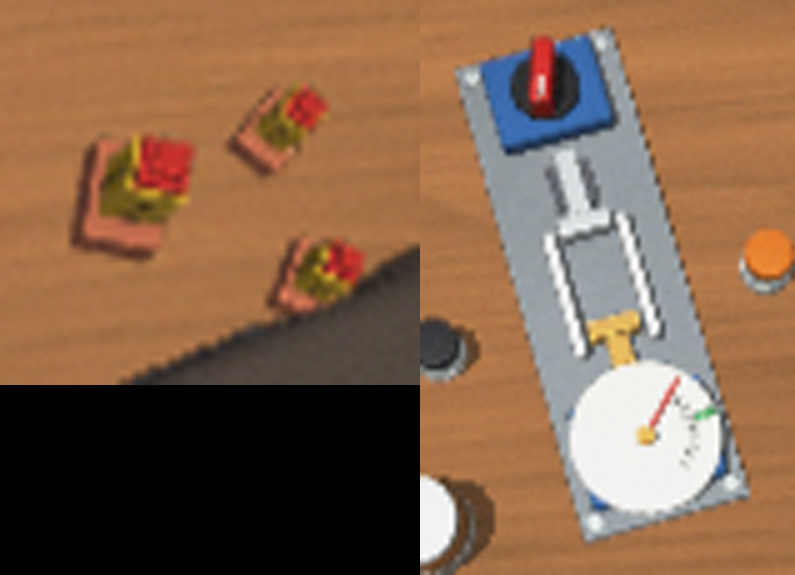

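The big tower, crop (135,195), is the one meant. Its plinth measures about 48 x 36 mm, while the other two have plinths of about 30 mm. In the holder crop, the knob is at the top (540,80), the dial is at (645,435), and the green mark at (705,412) lies clockwise of the needle. I'm moving above the tower.

{"name": "jog_arm", "arguments": {"motion": [[[44,-25,0],0],[[87,-50,0],0],[[130,-75,0],0],[[174,-100,0],0],[[217,-125,0],0]]}}

```text
t: 1.7
eef_pos: [378.3, -391.8, 239.8]
tcp_rot: [3.141, -0.0, 0.355]
ft_force: [0.6, -0.5, 0.0]
opening: 1.003
grip_force: 0.0
```

```bash
python3 - <<'E'
from h import *
s=state();print(s["eef_pos"],s["tcp_rot"],s["qvel"].round(2))
c=read_camera("wrist");print(c["vertical_fov"],c["cx"],c["cy"],np.round(c["extrinsics"],3).tolist())
cv2.imwrite("pics/w1.png",c["img"])
for r in cut_out("tower",c)[:3]: b=r["box"];print(r["p"],b,px2w(c,(b[0]+b[2])/2,(b[1]+b[3])/2,40).round())
E
```

```text
[ 378.26710146 -391.84831512  239.83373741] [ 3.14110122e+00 -1.23759512e-04  3.55438951e-01] [ 0.89 -0.11  0.18  0.   -0.07  0.88]
68.8171348981208 255.57948923333188 189.53621108443866 [[0.347, 0.905, 0.247, 448.987], [-0.938, 0.334, 0.093, -366.566], [0.002, -0.264, 0.965, 384.281], [0.0, 0.0, 0.0, 1.0]]
0.72 [191.7, 70.6, 240.6, 120.3] [ 452. -317.   40.]
0.61 [264.6, 88.8, 300.2, 112.8] [ 473. -392.   40.]
0.55 [253.2, 140.2, 283.0, 168.8] [ 408. -399.   40.]
```

View pics/w1.png

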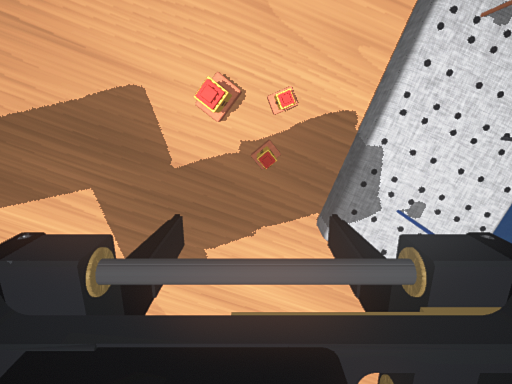

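```bash
cat >> h.py <<'E'
def tower_pose(c,hi=28,R=45,ang0=None):
    # fit plinth box silhouette (terracotta+yellow+red) by projecting the model
    from scipy.optimize import minimize
    rs=cut_out("tower",c); best=max(rs[:3],key=lambda r:r["region"].sum()*(r["p"]>.3))
    reg=best["region"]; ys,xs=np.nonzero(reg)
    p0=px2w(c,xs.mean(),ys.mean(),30)[:2]
    def boxes(x,y,a):
        m=np.zeros((384*4,512*4),np.uint8)
        for L,W,z0,z1 in((48,36,0,28),(26,26,28,80),(18,18,80,95)):
            P=[[x+sx*L/2*np.cos(a)-sy*W/2*np.sin(a),y+sx*L/2*np.sin(a)+sy*W/2*np.cos(a),z] for sx in(1,-1) for sy in(1,-1) for z in(z0,z1)]
            q=np.array([w2px(c,p) for p in P]); h=cv2.convexHull(((q+.5)*4).astype(np.int32)); cv2.fillConvexPoly(m,h,255)
        return cv2.resize(m,(512,384),interpolation=cv2.INTER_AREA)/255.
    f=lambda v:np.abs(boxes(*v)-reg).sum()
    res=[minimize(f,[*p0,a],method="Nelder-Mead",options=dict(initial_simplex=[[*p0,a],[p0[0]+6,p0[1],a],[p0[0],p0[1]+6,a],[*p0,a+.3]],xatol=.05,fatol=.1)) for a in np.arange(0,np.pi,.4)]
    res.sort(key=lambda r:r.fun); return [(r.x.round(2).tolist(),round(r.fun,1)) for r in res[:3]], reg.sum()
E
python3 - <<'E'
from h import *
for n in("wrist","scene","top"):print(n,tower_pose(read_camera(n)))
print(state()["eef_pos"])
E
```

```text
wrist ([([450.61, -317.14, 2.83], np.float64(90.3)), ([450.79, -317.22, 2.81], np.float64(90.5)), ([450.48, -317.08, -0.34], np.float64(90.7))], np.int64(1333))
scene ([([448.62, -317.29, -0.17], np.float64(68.8)), ([448.61, -317.48, 2.49], np.float64(69.7)), ([448.58, -317.19, -0.02], np.float64(70.5))], np.int64(411))
top ([([541.33, 55.46, 1.26], np.float64(2448.7)), ([541.29, 55.44, 1.95], np.float64(2449.3)), ([538.18, 41.59, 1.3], np.float64(2450.4))], np.int64(2680))
[ 376.57435584 -394.46643804  239.54858194]
```

{"name": "jog_arm", "arguments": {"motion": [[[24,-12,0],-0.15],[[48,-24,0],-0.3],[[72,-36,0],-0.45],[[96,-47,0],-0.6],[[96,-47,0],-0.75]]}}

```text
t: 2.6
eef_pos: [451.9, -315.2, 239.5]
tcp_rot: [3.142, -0.0, 1.112]
ft_force: [0.3, 0.4, -0.1]
opening: 1.002
grip_force: 0.0
```

{"name": "jog_arm", "arguments": {"motion": [[[0,0,20],-0.14],[[0,0,40],-0.14],[[0,0,60],-0.14],[[0,0,60],-0.14]]}}

```text
t: 3.0
eef_pos: [449.7, -316.3, 177.5]
tcp_rot: [-3.138, -0.001, 1.244]
ft_force: [0.2, -0.2, -0.2]
opening: 1.0
grip_force: 0.0
```

```bash
python3 - <<'E'
from h import *
c=read_camera("wrist");s=state();print(s["eef_pos"],s["tcp_rot"],s["qvel"].round(2))
cv2.imwrite("pics/w2.png",c["img"])
print(tower_pose(c))
E
```

```text
[ 450.21855849 -316.6124772   178.93539028] [-3.13958996e+00 -7.52858201e-04  1.24421715e+00] [ 0.01 -0.03 -0.03 -0.    0.02  0.  ]
([([450.89, -316.21, -0.32], np.float64(124.5)), ([450.87, -316.23, 2.82], np.float64(124.5)), ([450.63, -316.15, 2.83], np.float64(126.3))], np.int64(1902))
```

View pics/w2.png

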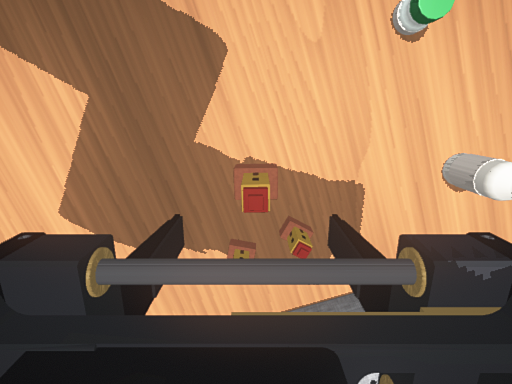

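The tower sits centred at (256,190), square to the fingers. The two small towers at (243,250) and (298,240) are clear of the finger paths, so I'm descending and gripping.

{"name": "jog_arm", "arguments": {"motion": [[[0,0,35],0],[[0,0,70],0],[[0,0,95],0],[[0,0,111],0],[[0,0,111],0]]}}

```text
t: 3.6
eef_pos: [450.6, -316.2, 67.9]
tcp_rot: [-3.14, -0.001, 1.245]
ft_force: [0.6, -1.6, 0.4]
opening: 0.998
grip_force: 0.0
```

{"name": "jog_arm", "arguments": {"motion": [[[0,0,0],0],[[0,0,0],0],[[0,0,0],0],[[0,0,0],0],[[0,0,0],0]], "grip": 1}}

```text
t: 4.1
eef_pos: [451.1, -316.0, 69.1]
tcp_rot: [3.141, 0.0, 1.246]
ft_force: [-0.8, -0.2, 0.5]
opening: 0.635
grip_force: 0.0
```

{"name": "jog_arm", "arguments": {"motion": [[[0,0,0],0],[[0,0,0],0],[[0,0,0],0],[[0,0,0],0],[[0,0,0],0]]}}

```text
t: 4.6
eef_pos: [450.8, -315.8, 68.5]
tcp_rot: [-3.141, -0.0, 1.246]
ft_force: [-1.3, 0.9, 0.4]
opening: 0.269
grip_force: 30.0
```

{"name": "jog_arm", "arguments": {"motion": [[[0,0,-30],0],[[0,0,-70],0],[[20,-3,-110],0],[[60,-9,-120],-0.1],[[105,-16,-120],-0.2]]}}

```text
t: 5.1
eef_pos: [469.8, -211.1, 190.4]
tcp_rot: [3.138, 0.002, 1.448]
ft_force: [0.9, -0.2, -2.2]
opening: 0.273
grip_force: 30.0
```

```bash
python3 - <<'E'
from h import *
s=state();print(s["eef_pos"],s["tcp_rot"],s["opening"],s["grip_force"],s["ft_force"])
E
```

```text
[ 469.78891016 -211.12597838  190.41659831] [3.13821175e+00 1.60952997e-03 1.44775974e+00] 0.27258642709009123 29.991643130779266 [ 0.93669699 -0.15343898 -2.22831635]
```

{"name": "jog_arm", "arguments": {"motion": [[[45,3,0],-0.1],[[90,6,0],-0.2],[[135,9,0],-0.3],[[170,12,0],-0.303],[[190,14,0],-0.303]]}}

```text
t: 5.6
eef_pos: [506.8, -22.0, 188.5]
tcp_rot: [-3.141, -0.0, 1.751]
ft_force: [-0.7, -0.2, -2.7]
opening: 0.269
grip_force: 30.0
```

{"name": "jog_arm", "arguments": {"motion": [[[0,0,0],0],[[0,0,0],0]]}}

```text
t: 5.8
eef_pos: [506.7, -24.5, 188.4]
tcp_rot: [-3.141, 0.0, 1.75]
ft_force: [-1.0, -1.4, -1.8]
opening: 0.273
grip_force: 30.0
```

```bash
python3 - <<'E'
from h import *
c=read_camera("wrist");s=state();print(s["eef_pos"],s["tcp_rot"],s["qvel"].round(2))
cv2.imwrite("pics/w3.png",cv2.resize(c["img"],None,fx=1.5,fy=1.5,interpolation=cv2.INTER_CUBIC))
import pickle;pickle.dump(c,open("w3.pkl","wb"))
for k in("holder","knob","gauge_jaw","dial_centre","seat"):
    for r in cut_out(k,c)[:2]: print(k,r["p"],r["box"])
E
```

```text
[506.69632368 -25.03791361 188.44367066] [-3.14115921e+00  1.06952776e-04  1.74883479e+00] [-0.02 -0.   -0.    0.   -0.    0.  ]
holder 0.81 [116.7, 68.3, 439.9, 171.5]
knob 0.83 [380.3, 100.6, 435.1, 146.9]
gauge_jaw 0.84 [212.1, 107.3, 245.5, 139.9]
dial_centre 0.85 [115.7, 70.0, 439.1, 173.1]
seat 0.67 [118.5, 71.6, 439.0, 169.4]
```

View pics/w3.png

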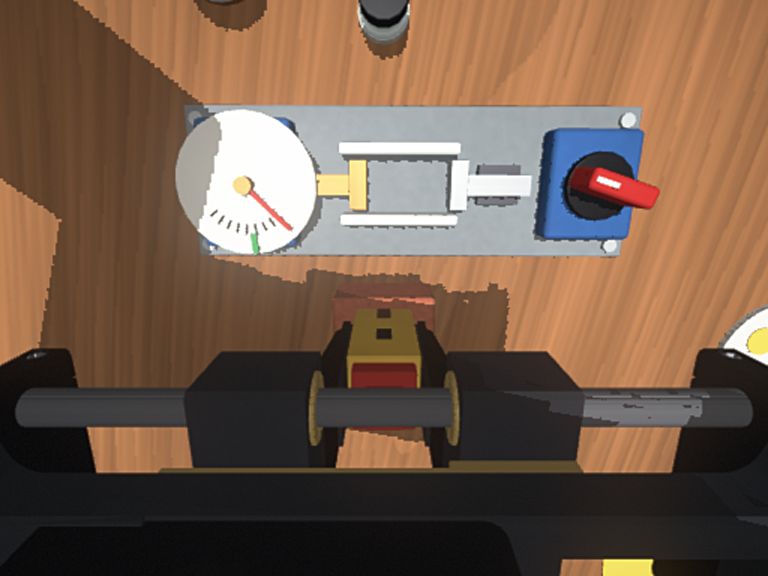

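The wrist view (1.5x) shows the held tower at (385,340). The plate corners are at about (185,106), (642,107), (620,256) and (203,256), with the rails at y≈148 and 219, the jaw faces at x≈367 and 450, and the knob bar at (625,187). I'll fit the holder pose from these.

```bash
python3 - <<'E'
from h import *
import pickle
from scipy.optimize import least_squares
c=pickle.load(open("w3.pkl","rb"));g=cv2.cvtColor(c["img"],cv2.COLOR_BGR2GRAY)
m=(c["img"].min(2)>205).astype(np.uint8);n,l,st,_=cv2.connectedComponentsWithStats(m)
rails=[]
for i in range(1,n):
    if st[i,4]>60: print(st[i])
def W(u,v,z): return px2w(c,u/1.5-.17,v/1.5-.17,z)[:2]
for p in((185,106),(642,107),(203,256),(620,256)): print("plate",p,W(*p,10).round(1))
for p in((340,143),(460,143),(340,216),(457,216)): print("rail top",p,W(*p,32).round(1))
for p in((367,185),(450,185)): print("jaw",p,W(*p,32).round(1))
print("needle centre",W(242,185,42).round(1),"tip",W(291,229,42).round(1),"mark",W(256,249,42).round(1))
print("knob bar ends z74",W(596,168,74),W(593,190,74),W(660,187,74),W(652,208,74))
E
```

```text
[ 132   73   79   96 5141]
[415  75   9  10  67]
[226  95  81   8 583]
[300 107  54  33 910]
[227 143  78   7 526]
[483 206  29  37 387]
plate (185, 106) [347.7  65.4]
plate (642, 107) [668.6 122.5]
plate (203, 256) [367.4 -41.7]
plate (620, 256) [688.3  16. ]
rail top (340, 143) [462.5  59.4]
rail top (460, 143) [542.7  73.8]
rail top (340, 216) [469.9  10.7]
rail top (457, 216) [551.7  25.4]
jaw (367, 185) [485.2  35.2]
jaw (450, 185) [542.1  45.5]
needle centre [402.7  20.8] tip [438.7  -2.9] mark [416.2 -21.2]
knob bar ends z74 [618.5823057   70.79053941] [620.74989734  58.22477458] [659.80918105  67.04126648] [659.36638771  54.3082393 ]
```

```bash
python3 - <<'E'
from h import *
import pickle
c=pickle.load(open("w3.pkl","rb"))
hx=-np.array([np.cos(.177),np.sin(.177)]);hy=np.array([-hx[1],hx[0]]);hy=np.array([np.sin(.177),-np.cos(.177)])
a=px2w(c,265,94.5,32)[:2];b=px2w(c,265,149.5,32)[:2];O=np.array([512.1,39.5])
print("mid rails y",(a-O)@hy,(b-O)@hy,((a-O)@hy+(b-O)@hy)/2)
for u in((225.5,306.5),(226.5,304.5)): print([(px2w(c,q,98 if u[0]<226 else 146,32)[:2]-O)@hx for q in u])
# predicted tower in hand vs picture
T=np.array([506.7,-25.0]);z=188.4-68.5
for sx,sy in((1,-1),(-1,-1)):
    p=T+sx*24*hx+sy*18*hy; print("plinth corner pred 1.5x",w2px(c,[*p,z+28])*1.5)
im=c["img"][185:245,205:310];cv2.imwrite("pics/cr2.png",cv2.resize(im,None,fx=7,fy=7,interpolation=cv2.INTER_CUBIC))
E
```

```text
mid rails y -28.988317732793465 26.89704362810746 -1.045637052343002
[np.float64(46.40449712414564), np.float64(-36.32616588729026)]
[np.float64(46.67528131816862), np.float64(-36.59805611771245)]
plinth corner pred 1.5x [328.95338375 294.97101907]
plinth corner pred 1.5x [433.41718887 295.06243109]
```

View pics/cr2.png

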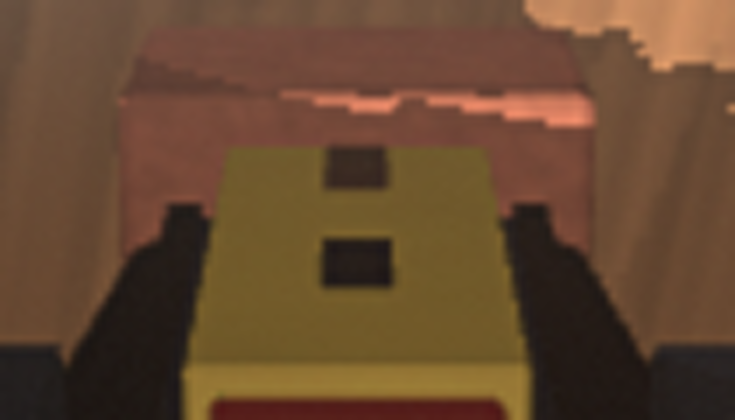

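{"name": "jog_arm", "arguments": {"motion": [[[32,9,0],0],[[64,18.2,0],0],[[64,18.2,30],0],[[64,18.2,60],0],[[64,18.2,76],0]]}}

```text
t: 6.6
eef_pos: [512.8, 41.5, 110.8]
tcp_rot: [-3.14, -0.0, 1.749]
ft_force: [0.0, 0.2, -3.0]
opening: 0.274
grip_force: 30.0
```

{"name": "jog_arm", "arguments": {"motion": [[[0,0,0],0],[[0,0,0],0],[[0,0,0],0]]}}

```text
t: 6.9
eef_pos: [514.0, 41.4, 113.6]
tcp_rot: [3.14, 0.0, 1.748]
ft_force: [-0.1, -0.2, -3.0]
opening: 0.273
grip_force: 30.0
```

```bash
python3 - <<'E'
from h import *
w=read_camera("wrist");c=read_camera("scene");s=state();print(s["eef_pos"],s["tcp_rot"],s["ft_force"])
a=cv2.resize(w["img"][80:250,60:460],None,fx=1.9,fy=1.9,interpolation=cv2.INTER_CUBIC)
b=cv2.resize(c["img"][165:240,210:325],None,fx=3.6,fy=3.6,interpolation=cv2.INTER_CUBIC)
o=np.zeros((a.shape[0]+b.shape[0],a.shape[1],3),np.uint8);o[:a.shape[0]]=a;o[a.shape[0]:,:b.shape[1]]=b
cv2.imwrite("pics/w4.png",o);print(o.shape)
E
```

```text
[513.91110709  41.499701   113.60450612] [3.13985011e+00 5.02350838e-04 1.74862295e+00] [ 0.5119062   0.69553871 -2.78044309]
(593, 760, 3)
```

View pics/w4.png

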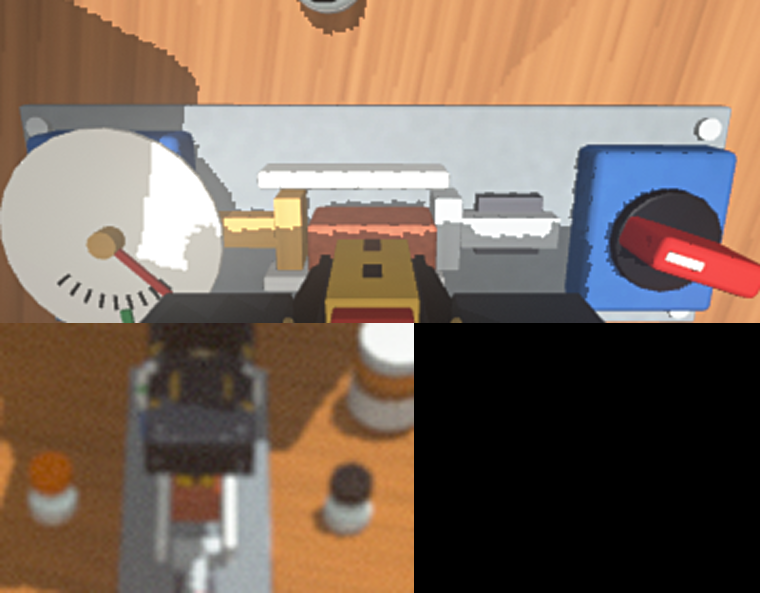

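The plinth in the scene crop (173–221) lies between the rails (168 and 224). In the wrist crop it spans 308–437, matching the jaw gap of 306–434. It's centred to about 1 mm, so I'm lowering gently.

{"name": "jog_arm", "arguments": {"motion": [[[0,-0.8,4],0],[[0,-0.8,8],0],[[0,-0.8,12],0],[[0,-0.8,15],0],[[0,-0.8,18],0]]}}

```text
t: 7.5
eef_pos: [512.6, 41.5, 94.2]
tcp_rot: [-3.141, 0.0, 1.749]
ft_force: [0.8, 0.5, -2.0]
opening: 0.272
grip_force: 30.0
```

{"name": "jog_arm", "arguments": {"motion": [[[0,0,2],0],[[0,0,4],0],[[0,0,6],0],[[0,0,8],0],[[0,0,10],0]]}}

```text
t: 8.0
eef_pos: [512.7, 41.5, 84.5]
tcp_rot: [3.141, 0.0, 1.749]
ft_force: [-0.4, 0.6, -2.2]
opening: 0.271
grip_force: 30.0
```

{"name": "jog_arm", "arguments": {"motion": [[[0,0,1],0],[[0,0,2],0],[[0,0,3],0],[[0,0,4],0],[[0,0,4],0]]}}

```text
t: 8.5
eef_pos: [512.7, 41.5, 80.5]
tcp_rot: [-3.141, 0.0, 1.749]
ft_force: [0.7, 0.1, -2.4]
opening: 0.272
grip_force: 30.0
```

{"name": "jog_arm", "arguments": {"motion": [[[0,0,0.4],0],[[0,0,0.8],0],[[0,0,1.2],0],[[0,0,1.2],0],[[0,0,1.2],0]]}}

```text
t: 9.0
eef_pos: [512.7, 41.5, 79.4]
tcp_rot: [3.142, 0.0, 1.749]
ft_force: [0.1, 0.7, -2.3]
opening: 0.273
grip_force: 30.0
```

{"name": "jog_arm", "arguments": {"motion": [[[0,0,0.3],0],[[0,0,0.6],0],[[0,0,0.9],0],[[0,0,0.9],0],[[0,0,0.9],0]]}}

```text
t: 9.5
eef_pos: [512.7, 41.5, 78.5]
tcp_rot: [3.142, 0.0, 1.749]
ft_force: [0.6, 0.7, -2.6]
opening: 0.273
grip_force: 30.0
```

{"name": "jog_arm", "arguments": {"motion": [[[0,0,0.3],0],[[0,0,0.5],0],[[0,0,0.5],0]]}}

```text
t: 9.8
eef_pos: [512.7, 41.5, 78.5]
tcp_rot: [3.141, 0.0, 1.749]
ft_force: [-2.6, 0.9, 5.7]
opening: 0.276
grip_force: 30.0
```

The plinth touched the floor at z = 78.5, as predicted, with an upward force of about 8 N. Releasing.

{"name": "jog_arm", "arguments": {"motion": [[[0,0,-0.3],0],[[0,0,-0.3],0],[[0,0,-0.3],0],[[0,0,-0.3],0],[[0,0,-0.3],0]], "grip": 0.5}}

```text
t: 10.3
eef_pos: [512.7, 41.5, 78.3]
tcp_rot: [-3.142, 0.0, 1.749]
ft_force: [-0.1, -0.4, -0.7]
opening: 0.497
grip_force: 0.0
```

{"name": "jog_arm", "arguments": {"motion": [[[0,0,-5],0],[[0,0,-20],0],[[0,0,-50],0],[[0,0,-85],0],[[0,0,-100],0]]}}

```text
t: 10.8
eef_pos: [513.3, 41.5, 181.3]
tcp_rot: [3.138, 0.001, 1.749]
ft_force: [-0.2, -0.5, -0.4]
opening: 0.496
grip_force: 0.0
```

```bash
python3 - <<'E'
from h import *
c=read_camera("scene");w=read_camera("wrist");s=state();print(s["eef_pos"],s["tcp_rot"],s["joints"].round(2),s["opening"])
import pickle;pickle.dump((w,c),open("w5.pkl","wb"))
print(tower_pose(w))
cv2.imwrite("pics/w5.png",cv2.resize(w["img"],None,fx=1.5,fy=1.5,interpolation=cv2.INTER_CUBIC))
E
```

```text
[513.44900722  41.51670233 180.56687915] [3.13741456e+00 1.04394791e-03 1.74885892e+00] [-0.05  0.41  1.9  -0.    0.83 -0.23] 0.49982708979078877
([([514.26, 37.34, 0.18], np.float64(45.1)), ([514.26, 37.38, 3.32], np.float64(45.1)), ([514.26, 37.41, 3.32], np.float64(45.6))], np.int64(1989))
```

View pics/w5.png

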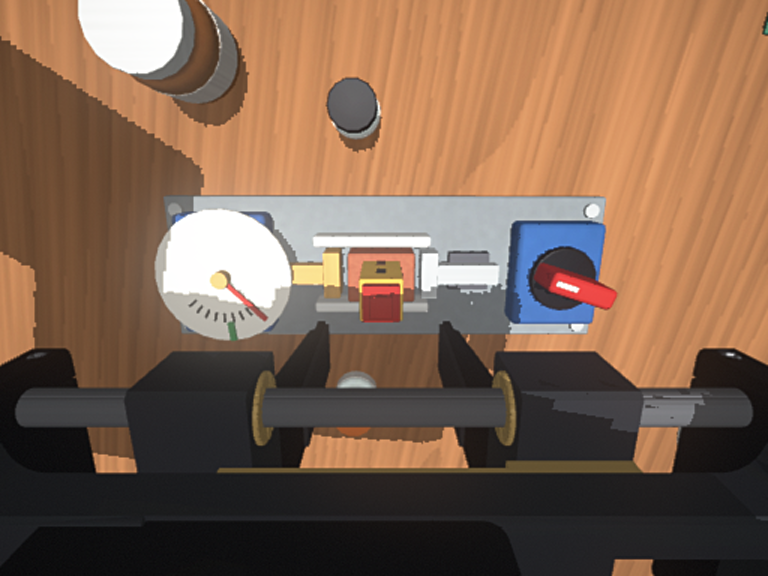

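The picture shows the tower seated between rails and jaws, with its plinth at (381,270). The needle tip is at (267,320), the green mark at (232,332) and the red bar runs from (540,272) to (612,298). Next I measure the knob, needle, mark and jaw gap by code.

```bash
cat >> h.py <<'E'
HX=-np.array([np.cos(.177),np.sin(.177)]);HY=np.array([np.sin(.177),-np.cos(.177)]);O=np.array([512.3,40.5])
def red(c): 
    h=cv2.cvtColor(c["img"],cv2.COLOR_BGR2HSV).astype(int); return ((h[...,0]<6)|(h[...,0]>174))&(h[...,1]>140)&(h[...,2]>90)
def grn(c):
    h=cv2.cvtColor(c["img"],cv2.COLOR_BGR2HSV).astype(int); return (h[...,0]>45)&(h[...,0]<85)&(h[...,1]>90)
def near(c,m,p,r,z):
    ys,xs=np.nonzero(m); W=np.array([px2w(c,x,y,z)[:2] for x,y in zip(xs,ys)]).reshape(-1,2); return W[np.hypot(*(W-p).T)<r] 
def dial(c):
    # angles from holder x (anticlockwise) of needle and mark, about dial centre
    D=O+110*HX; out=[]
    for m in(red(c),grn(c)):
        W=near(c,m,D,50,42)-D; a=np.arctan2(W@HY,W@HX); r=np.hypot(*W.T)
        k=r>10; out+= [np.degrees(np.median(a[k])).round(1) if k.any() else None,int(k.sum()),r.max().round(1) if len(r) else 0]
    return out
def knob(c):
    from scipy.optimize import minimize
    reg=red(c); q=w2px(c,[*(O-130*HX),62]); yy,xx=np.mgrid[:384,:512]; reg=reg&(np.hypot(xx-q[0],yy-q[1])<60)
    def f(v):
        x,y,a=v;P=[[x+sx*22*np.cos(a)-sy*7*np.sin(a),y+sx*22*np.sin(a)+sy*7*np.cos(a),z] for sx in(1,-1) for sy in(1,-1) for z in(50,74)]
        m=np.zeros((1536,2048),np.uint8);cv2.fillConvexPoly(m,cv2.convexHull(np.array([(w2px(c,p)+.5)*4 for p in P]).astype(np.int32)),255)
        return np.abs(cv2.resize(m,(512,384),interpolation=cv2.INTER_AREA)/255.-reg).sum()
    p=O-130*HX
    r=min((minimize(f,[*p,a],method="Nelder-Mead",options=dict(initial_simplex=[[*p,a],[p[0]+5,p[1],a],[p[0],p[1]+5,a],[*p,a+.3]])) for a in np.arange(-1.5,1.6,.4)),key=lambda r:r.fun)
    return r.x.round(2),round(r.fun),int(reg.sum())
E
python3 - <<'E'
from h import *
import pickle
w5,s5=pickle.load(open("w5.pkl","rb"));w3=pickle.load(open("w3.pkl","rb"))
for c in(w3,w5): print(knob(c),dial(c))
def hc(u,v,z,c=w5): p=px2w(c,u/1.5-.17,v/1.5-.17,z)[:2]-O;return p@HX,p@HY
print("dial centre",hc(221,279,42),"needle tip",hc(267,320,42),"mark",hc(234,340,42))
print("jaw brass edge z40",hc(341,265,40),"steel",hc(422,265,40),"plinth z38",hc(348,265,38),hc(414,265,38))
E
```

```text
(array([ 6.3839e+02,  6.3100e+01, -7.0000e-02]), 290, 776) [np.float64(134.1), 61, np.float64(41.2), np.float64(95.3), 43, np.float64(46.4)]
(array([ 6.3818e+02,  6.3540e+01, -1.7000e-01]), 144, 790) [np.float64(133.4), 38, np.float64(40.4), None, 0, 0]
dial centre (np.float64(110.17174863335741), np.float64(0.1407786298877584)) needle tip (np.float64(80.34467525470365), np.float64(30.635018131800212)) mark (np.float64(105.45740188630023), np.float64(46.04276670015288))
jaw brass edge z40 (np.float64(26.327749956651406), np.float64(-9.310663053054258)) steel (np.float64(-30.26893730281164), np.float64(-9.235185973752849)) plinth z38 (np.float64(21.60315196540179), np.float64(-8.84926346164256)) (np.float64(-24.833551875021943), np.float64(-8.787335689047113))
```

{"name": "jog_arm", "arguments": {"motion": [[[0,35,0],-0.15],[[0,70,0],-0.3],[[-1,105,0],-0.45],[[-1,127,0],-0.6],[[-1,127,0],-0.75]]}}

```text
t: 11.45
eef_pos: [639.5, 63.3, 175.9]
tcp_rot: [-3.141, -0.001, 2.505]
ft_force: [-0.2, 0.6, 0.0]
opening: 0.504
grip_force: 0.0
```

{"name": "jog_arm", "arguments": {"motion": [[[0,0,0],-0.15],[[0,0,0],-0.3],[[0,0,0],-0.45],[[0,0,0],-0.51],[[0,0,0],-0.51]]}}

```text
t: 11.95
eef_pos: [637.4, 63.0, 176.6]
tcp_rot: [-3.141, -0.002, 3.009]
ft_force: [0.4, 0.3, -0.7]
opening: 0.499
grip_force: 0.0
```

```bash
python3 - <<'E'
from h import *
w=read_camera("wrist");s=state();print(s["eef_pos"],s["tcp_rot"],s["joints"].round(2),s["qvel"].round(2))
print(knob(w))
c=read_camera("scene");print(knob(c))
E
```

```text
[637.43829001  62.98875207 176.85859105] [-3.14124487e+00 -2.04430517e-03  3.00708730e+00] [-0.    0.58  1.58 -0.    0.98 -1.44] [ 0.   -0.01 -0.   -0.    0.01  0.02]
(array([ 6.3935e+02,  6.2910e+01, -1.3000e-01]), 221, 561)
(array([643.58,  62.66,   3.13]), 44, 112)
```

{"name": "jog_arm", "arguments": {"motion": [[[-2,0,30],0],[[-2,0,60],0],[[-2,0,85],0],[[-2,0,103],0],[[-2,0,103],0]]}}

```text
t: 12.55
eef_pos: [638.5, 62.7, 72.5]
tcp_rot: [-3.141, -0.005, 3.007]
ft_force: [-0.2, -0.4, -0.8]
opening: 0.501
grip_force: 0.0
```

{"name": "jog_arm", "arguments": {"motion": [[[0,0,0],0],[[0,0,0],0],[[0,0,0],0],[[0,0,0],0],[[0,0,0],0]], "grip": 1}}

```text
t: 13.05
eef_pos: [640.2, 63.4, 76.0]
tcp_rot: [3.14, 0.001, 3.008]
ft_force: [0.6, 12.1, 2.4]
opening: 0.146
grip_force: 30.0
```

{"name": "jog_arm", "arguments": {"motion": [[[0,0,0],0],[[0,0,0],0]]}}

```text
t: 13.25
eef_pos: [640.1, 63.4, 76.0]
tcp_rot: [3.141, 0.001, 3.008]
ft_force: [0.2, 4.8, 3.9]
opening: 0.147
grip_force: 30.0
```

{"name": "jog_arm", "arguments": {"motion": [[[0,0,0],0.1],[[0,0,0],0.2],[[0,0,0],0.3],[[0,0,0],0.4],[[0,0,0],0.5]]}}

```text
t: 13.75
eef_pos: [639.9, 62.9, 76.0]
tcp_rot: [3.141, 0.001, 2.505]
ft_force: [-0.8, 1.4, 3.9]
opening: 0.149
grip_force: 30.0
```

{"name": "jog_arm", "arguments": {"motion": [[[0,0,0],0.1],[[0,0,0],0.2],[[0,0,0],0.3],[[0,0,0],0.4],[[0,0,0],0.5]]}}

```text
t: 14.25
eef_pos: [639.4, 62.5, 76.0]
tcp_rot: [-3.141, 0.0, 2.005]
ft_force: [-5.3, -1.5, 6.7]
opening: 0.146
grip_force: 30.0
```

```bash
python3 - <<'E'
from h import *
s=state();print(s["eef_pos"],s["tcp_rot"],s["joints"].round(2),s["ft_force"],s["moment"],s["opening"])
for n in("scene","top","wrist"):
    c=read_camera(n);print(n,dial(c),[(r["p"],r["box"]) for r in cut_out("gauge_jaw",c)[:1]])
    cv2.imwrite(f"pics/x_{n}.png",c["img"])
E
```

```text
[639.42927078  62.53956875  75.96790788] [-3.14070092e+00  2.59209851e-04  2.00535049e+00] [-0.01  0.7   1.65 -0.    0.78 -0.44] [-5.25245354 -1.46980594  6.7412647 ] [-0.39571409  0.73578208  0.2025675 ] 0.1457399944327241
scene [None, 0, 0, None, 0, 0] [(0.32, [76.9, 215.6, 96.3, 253.2])]
top [None, 0, np.float64(6.4), np.float64(90.6), 4, np.float64(42.6)] []
wrist [None, 0, 0, None, 0, 0] [(0.68, [0.0, 132.9, 49.5, 162.2])]
```

{"name": "jog_arm", "arguments": {"motion": [[[0,0,0],0.1],[[0,0,0],0.2],[[0,0,0],0.3],[[0,0,0],0.4],[[0,0,0],0.5]]}}

```text
t: 15.05
eef_pos: [638.8, 62.4, 75.9]
tcp_rot: [-3.139, 0.001, 1.505]
ft_force: [-7.6, -2.7, 8.6]
opening: 0.146
grip_force: 30.0
```

{"name": "jog_arm", "arguments": {"motion": [[[0,0,0],0.05],[[0,0,0],0.1],[[0,0,0],0.15],[[0,0,0],0.15]]}}

```text
t: 15.45
eef_pos: [638.6, 62.5, 75.9]
tcp_rot: [-3.139, 0.001, 1.358]
ft_force: [-8.1, -2.1, 9.4]
opening: 0.146
grip_force: 30.0
```

```bash
python3 - <<'E'
from h import *
s=state();print(s["eef_pos"],s["tcp_rot"],s["joints"].round(2),s["ft_force"],s["moment"],s["opening"])
t=read_camera("top");D=O+110*HX
q=w2px(t,[*D,42]);print(q)
cr=t["img"][int(q[1])-35:int(q[1])+30,int(q[0])-35:int(q[0])+35]
w=read_camera("wrist")
o=np.zeros((455,800,3),np.uint8);o[:,:490]=cv2.resize(cr,(490,455),interpolation=cv2.INTER_CUBIC);o[:232,491:]=cv2.resize(w["img"],(309,232))
cv2.imwrite("pics/t6.png",o)
hs=cv2.cvtColor(cr,cv2.COLOR_BGR2HSV).astype(int)
for nm,m in(("red",((hs[...,0]<10)|(hs[...,0]>170))&(hs[...,1]>70)),("grn",(hs[...,0]>40)&(hs[...,0]<90)&(hs[...,1]>50))):
    ys,xs=np.nonzero(m);P=np.array([px2w(t,x+int(q[0])-35,y+int(q[1])-35,42)[:2] for x,y in zip(xs,ys)])-D if len(xs) else np.zeros((0,2))
    r=np.hypot(*P.T);k=(r>8)&(r<50);a=np.degrees(np.arctan2(P@HY,P@HX))[k];print(nm,k.sum(),a.round(),r[k].round())
E
```

```text
[638.62390363  62.47049072  75.93827759] [-3.13910337e+00  1.19198744e-03  1.35756428e+00] [-0.01  0.7   1.65 -0.    0.79  0.21] [-8.09855265 -2.1418701   9.35489793] [-0.46224918  1.37528532 -0.0416987 ] 0.14631425452823255
[249.92713124 205.71296603]
red 4 [135. 125. 127. 114.] [13. 15. 11.  8.]
grn 9 [95. 94. 94. 93. 91. 90. 89. 88. 87.] [41. 44. 34. 37. 40. 43. 33. 36. 39.]
```

{"name": "jog_arm", "arguments": {"motion": [[[0,0,0],0],[[0,0,0],0],[[0,0,0],0],[[0,0,0],0]], "grip": 0.5}}

```text
t: 15.95
eef_pos: [640.0, 62.8, 75.3]
tcp_rot: [3.141, 0.0, 1.359]
ft_force: [0.0, 0.3, -1.2]
opening: 0.424
grip_force: 0.0
```

{"name": "jog_arm", "arguments": {"motion": [[[0,0,-20],0],[[0,0,-60],0],[[0,0,-100],0],[[-10,-40,-105],0],[[-20,-80,-105],0]]}}

```text
t: 16.45
eef_pos: [557.1, 60.0, 181.5]
tcp_rot: [3.139, -0.001, 1.359]
ft_force: [0.2, 0.1, -0.5]
opening: 0.499
grip_force: 0.0
```

{"name": "jog_arm", "arguments": {"motion": [[[0,-20,0],0],[[0,-20,0],0],[[0,-20,0],0]]}}

```text
t: 16.75
eef_pos: [538.6, 64.3, 180.7]
tcp_rot: [3.14, -0.0, 1.359]
ft_force: [0.8, -0.4, -1.1]
opening: 0.499
grip_force: 0.0
```

```bash
python3 - <<'E'
from h import *
import pickle
s=state();print(s["eef_pos"],s["tcp_rot"])
w=read_camera("wrist");pickle.dump(w,open("w7.pkl","wb"))
print(dial(w),knob(w),tower_pose(w)[0][0])
D=O+110*HX;q=w2px(w,[*D,42]);print(q)
M=np.float32([[q[0]+d[0],q[1]+d[1]] for d in((-60,-50),(60,-50),(-60,50))])
cv2.imwrite("pics/w7.png",cv2.warpAffine(w["img"],cv2.getAffineTransform(M,np.float32([[0,0],[720,0],[0,600]])),(720,600),flags=cv2.INTER_CUBIC))
E
```

```text
[538.5735937   64.2530868  180.73306849] [ 3.14028893e+00 -1.51489412e-04  1.35897659e+00]
[None, 0, 0, None, 0, 0] (array([638.68,  64.17,  -1.79]), 178, 1006) ([506.68, 35.39, 3.28], np.float64(397.0))
[143.85240639 247.55722918]
```

{"name": "jog_arm", "arguments": {"motion": [[[-35,-20,0],0],[[-70,-40,0],0],[[-80,-40,0],0],[[-80,-40,0],0]]}}

```text
t: 17.25
eef_pos: [482.7, -6.7, 180.4]
tcp_rot: [3.141, 0.0, 1.357]
ft_force: [0.5, 0.2, 0.6]
opening: 0.498
grip_force: 0.0
```

```bash
python3 - <<'E'
from h import *
import pickle
s=state();print(s["eef_pos"],s["tcp_rot"])
w=read_camera("wrist");pickle.dump(w,open("w8.pkl","wb"))
print(dial(w),knob(w),tower_pose(w)[0][0])
D=O+110*HX;q=w2px(w,[*D,42]);print(q)
hs=cv2.cvtColor(w["img"],cv2.COLOR_BGR2HSV).astype(int)
for nm,m in(("red",((hs[...,0]<10)|(hs[...,0]>170))&(hs[...,1]>90)),("grn",(hs[...,0]>40)&(hs[...,0]<90)&(hs[...,1]>60))):
    P=near(w,m,D,50,42)-D;r=np.hypot(*P.T);k=r>12;a=np.degrees(np.arctan2(P@HY,P@HX))[k];print(nm,k.sum(),a.round(),r[k].round())
E
```

```text
[482.72252464  -6.72963066 180.39454259] [3.14086060e+00 1.58489562e-05 1.35658676e+00]
[np.float64(129.0), 42, np.float64(28.6), np.float64(95.6), 43, np.float64(46.2)] (array([638.97,  63.08,   1.4 ]), 915, 774) ([507.97, 38.02, 0.17], np.float64(54.6))
[173.90469006 176.27355253]
red 96 [133. 135. 129. 131. 133. 134. 122. 124. 127. 129. 131. 132. 134. 120.
 123. 125. 127. 129. 130. 132. 133. 122. 124. 126. 127. 129. 130. 132.
 133. 123. 124. 126. 128. 129. 130. 131. 132. 133. 123. 125. 126. 128.
 129. 130. 131. 132. 133. 125. 127. 128. 129. 130. 131. 132. 126. 127.
 128. 129. 130. 131. 132. 126. 127. 128. 129. 130. 131. 132. 126. 127.
 128. 129. 130. 131. 132. 127. 127. 128. 129. 130. 131. 131. 128. 128.
 129. 130. 131. 131. 127. 128. 128. 129. 130. 127. 128. 129.] [12. 13. 13. 14. 14. 15. 12. 13. 14. 15. 16. 17. 18. 14. 15. 15. 16. 17.
 18. 19. 20. 16. 17. 18. 19. 19. 20. 21. 22. 18. 19. 20. 21. 22. 23. 24.
 25. 25. 20. 21. 22. 23. 24. 25. 26. 27. 28. 24. 25. 25. 26. 27. 28. 29.
 26. 27. 28. 29. 30. 30. 31. 28. 29. 30. 31. 32. 33. 34. 31. 31. 32. 33.
 34. 35. 36. 33. 34. 35. 36. 36. 37. 38. 36. 37. 38. 39. 40. 41. 37. 38.
 39. 40. 41. 40. 41. 42.]
grn 51 [96. 98. 99. 92. 94. 95. 97. 98. 93. 94. 96. 97. 99. 93. 95. 96. 98. 92.
 94. 95. 97. 98. 93. 95. 96. 97. 92. 94. 95. 96. 98. 93. 94. 96. 97. 98.
 94. 95. 96. 97. 93. 94. 95. 96. 98. 93. 95. 96. 97. 94. 95.] [33. 34. 34. 33. 34. 34. 35. 35. 35. 35. 35. 36. 37. 36. 36. 37. 37. 37.
 37. 38. 38. 39. 38. 39. 39. 40. 39. 40. 40. 41. 41. 41. 41. 42. 42. 43.
 42. 43. 43. 44. 43. 44. 44. 45. 45. 45. 45. 46. 46. 46. 47.]
```

The needle has started to move: it stands at 129° with the mark at 95.5°, leaving about 0.58 rad of needle, or roughly 0.69 rad of knob. I'm regripping at exactly the previous pose.

{"name": "jog_arm", "arguments": {"motion": [[[25,35,0],0],[[50,70,0],0],[[75,105,0],0],[[100,140,0],0],[[100,140,0],0]]}}

```text
t: 17.85
eef_pos: [643.9, 65.8, 179.2]
tcp_rot: [3.14, -0.001, 1.361]
ft_force: [-1.5, -0.8, -1.5]
opening: 0.499
grip_force: 0.0
```

{"name": "jog_arm", "arguments": {"motion": [[[0,0,30],0],[[0,0,60],0],[[0,0,90],0],[[0,0,105],0],[[0,0,105],0]]}}

```text
t: 18.35
eef_pos: [639.1, 63.3, 73.3]
tcp_rot: [-3.138, 0.001, 1.359]
ft_force: [0.4, 0.7, -0.4]
opening: 0.501
grip_force: 0.0
```

{"name": "jog_arm", "arguments": {"motion": [[[0,0,0],0],[[0,0,0],0],[[0,0,0],0],[[0,0,0],0],[[0,0,0],0]], "grip": 1}}

```text
t: 18.85
eef_pos: [638.7, 62.9, 75.9]
tcp_rot: [-3.139, 0.0, 1.359]
ft_force: [-3.7, 1.2, 14.0]
opening: 0.143
grip_force: 30.0
```

{"name": "jog_arm", "arguments": {"motion": [[[0,0,0],0.05],[[0,0,0],0.1],[[0,0,0],0.15],[[0,0,0],0.2],[[0,0,0],0.25]]}}

```text
t: 19.35
eef_pos: [638.6, 63.0, 76.0]
tcp_rot: [-3.139, 0.001, 1.107]
ft_force: [-7.2, 1.7, 8.1]
opening: 0.146
grip_force: 30.0
```

{"name": "jog_arm", "arguments": {"motion": [[[0,0,0],0.05],[[0,0,0],0.1],[[0,0,0],0.15],[[0,0,0],0.2],[[0,0,0],0.25]]}}

```text
t: 19.85
eef_pos: [638.4, 63.2, 75.9]
tcp_rot: [-3.139, 0.002, 0.858]
ft_force: [-9.2, 1.8, 9.0]
opening: 0.146
grip_force: 30.0
```

{"name": "jog_arm", "arguments": {"motion": [[[0,0,0],0.05],[[0,0,0],0.1],[[0,0,0],0.15],[[0,0,0],0.17],[[0,0,0],0.17]]}}

```text
t: 20.35
eef_pos: [638.4, 63.2, 75.9]
tcp_rot: [-3.139, 0.002, 0.689]
ft_force: [-8.6, 2.2, 9.0]
opening: 0.146
grip_force: 30.0
```

{"name": "jog_arm", "arguments": {"motion": [[[0,0,0],0],[[0,0,0],0],[[0,0,0],0],[[0,0,0],0],[[0,0,0],0]], "grip": 0.5}}

```text
t: 20.85
eef_pos: [639.9, 62.7, 75.3]
tcp_rot: [3.141, -0.0, 0.689]
ft_force: [-0.4, 0.1, 0.3]
opening: 0.48
grip_force: 0.0
```

{"name": "jog_arm", "arguments": {"motion": [[[0,0,-20],0],[[0,0,-60],0],[[0,0,-105],0],[[0,0,-105],0.0],[[0,0,-105],0]]}}

```text
t: 21.35
eef_pos: [640.0, 62.7, 181.1]
tcp_rot: [3.14, -0.001, 0.689]
ft_force: [-0.5, -0.4, -0.7]
opening: 0.496
grip_force: 0.0
```

{"name": "jog_arm", "arguments": {"motion": [[[-42,-12,0],-0.14],[[-84,-24,0],-0.28],[[-126,-36,0],-0.42],[[-165,-46,0],-0.56],[[-165,-46,0],-0.67]]}}

```text
t: 21.85
eef_pos: [478.7, -7.5, 179.1]
tcp_rot: [-3.137, 0.001, 1.363]
ft_force: [0.5, 0.6, 0.1]
opening: 0.497
grip_force: 0.0
```

{"name": "jog_arm", "arguments": {"motion": [[[0,0,0],0],[[0,0,0],0],[[0,0,0],0]]}}

```text
t: 22.15
eef_pos: [483.6, -6.4, 179.7]
tcp_rot: [-3.141, 0.0, 1.357]
ft_force: [-0.1, -0.2, 0.7]
opening: 0.497
grip_force: 0.0
```

```bash
python3 - <<'E'
from h import *
s=state();print(s["eef_pos"],s["tcp_rot"])
w=read_camera("wrist")
D=O+110*HX
hs=cv2.cvtColor(w["img"],cv2.COLOR_BGR2HSV).astype(int)
for nm,m in(("red",((hs[...,0]<10)|(hs[...,0]>170))&(hs[...,1]>90)),("grn",(hs[...,0]>40)&(hs[...,0]<90)&(hs[...,1]>60))):
    P=near(w,m,D,52,42)-D;r=np.hypot(*P.T);k=r>20;a=np.degrees(np.arctan2(P@HY,P@HX))[k];print(nm,k.sum(),np.median(a),a.min(),a.max(),r[k].max())
print(tower_pose(w)[0][0])
q=w2px(w,[*D,42])
a=w["img"][max(0,int(q[1])-60):int(q[1])+50,max(0,int(q[0])-60):int(q[0])+200]
cv2.imwrite("pics/w9.png",cv2.resize(a,None,fx=3,fy=3,interpolation=cv2.INTER_CUBIC));print(a.shape)
E
```

```text
[483.58339796  -6.38430152 179.70671798] [-3.14082750e+00  1.17955318e-04  1.35671014e+00]
red 69 97.77439214057789 92.7541224720226 101.5527221407741 41.66550517521996
grn 27 94.0419283508276 92.30695792757169 98.55709315935178 46.84934961377124
([502.95, 37.0, 3.3], np.float64(63.8))
(110, 260, 3)
```

View pics/w9.png

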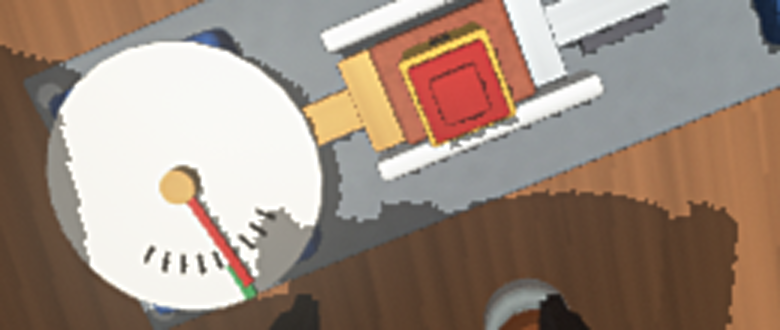

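The needle tip at (248,283) overlaps the green mark at (245,285), with about 2° between them. The plinth is clamped squarely between the jaws, so I'm handing in.

```bash
python3 -c "
from cell import job_done;print(job_done())"
```

```text
the job is handed in; nothing more can be done
None
```

The job is handed in: the tower stands clamped in the holder, the needle is about 2° (1.5 mm at its tip) short of the green mark, well within the 6 mm allowed, and the arm is clear of everything; the judging result was not shown.

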